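# Lock the push-and-turn cap on the specimen canister

## Robot

A 7-joint arm with a two-finger parallel gripper is mounted at the origin on the work surface. World frame = base frame: x ahead of the robot, y to its left, z up, the work surface at z = 0. Lengths are in m, angles in rad, forces in N, time in s.
With the tool pointing down it reaches from about 0.4 to 0.85 m from the base axis. Payload 10.4 kg.
Tool frame: the origin (TCP) lies between the finger pads; the fingertips stand 11 mm ahead of it and the grasp point (between the pads) lies 8 mm behind it; z points along the fingers, y is the direction in which the jaws open and shut (so a half turn about z gives the same grasp; the last joint's range is limited). The gripper opens to 87 mm and grips with 3 to 60 N. Pads are 19 mm wide; open, the fingers measure 117 mm over their backs; the gripper's body (75 mm by 190 mm) begins 51 mm behind the grasp point.
Start: joints at [1.26, 0.332, -0.065, 1.46, 0.022, 1.35, -0.088], TCP at [0.177, -0.599, 0.209] pointing down, gripper open.
Joint ranges: [-2.6, 2.6], [-0.5, 2.12], [-1.47, 1.34], [0.16, 2.42], [-1.27, 4.41], [0.06, 2.06], [-2.6, 2.6]. Speed limits (rad/s): [2.22, 2.22, 2.79, 2.79, 3.14, 3.14, 3.14].

## Interface

Orientations are given as a unit quaternion [x, y, z, w].
In Python, from bench import r, eyes gives the robot as it stands.
- The arm moves only by the shell command python3 -m inch 'ROWS' [FORCE]. ROWS is a JSON object of lists of equal length, an entry for each row: "translation": the shift along the world's x, y, z scaled (see below), a list of three; "rot": the turn, a rotation vector about the world's x, y, z scaled (see below), a list of three; "jaw": the finger opening in mm, from 0 to 87. In form: {"translation": [[tx, ty, tz], ...], "rot": [[ax, ay, az], ...], "jaw": [jaw, ...]}. A call has 1 to 20 rows; each row is the pose to reach, as a shift and turn from the pose measured when the call began; what a row does not reach only later rows make up. The controller multiplies each number of a shift by 100 mm and each number of a turn by 60 degrees. A row lasts 1/10 s, in which the tool goes at most 50 mm and 8.59 degrees, less where a joint would pass 70% of its speed; a pose out of reach is approached as far as the arm can. A call with a number of a shift or a turn outside -1 to 1 is refused whole. A call with a gripper value outside its range is refused whole. The fingers move at their own pace and stop on an object; FORCE is the grip in N (left out, the last holds). Time passes only in rows, so rows that repeat a pose let the fingers close. It gives the time, the measured TCP pose, the force and the opening at its end, in the units of the state.
- r.read_state(): the state, without advancing time (a new reading comes with each control period).
- eyes.camera(name): name is "scene" or "side" or "wrist"; returns the picture (384x512x3 uint8, blue, green, red); there is no depth.
- eyes.calibration(name): a dict with "fx", "fy", "cx", "cy" (pixels), "R" (3x3) and "t" (3): a world point X has camera coordinates R X + t; the wrist camera has in their place "hand_eye" (4x4, takes a point from camera to tool coordinates, whose origin is the TCP and whose axes are the flange's). Camera axes: x right, y down, z forward; pixel columns grow to the right and rows downward; lengths in m; the calibration is good to about 2 mm. A picture is of the moment at which its call begins: read the wrist's pose just before it. calibration takes no time and is no camera call.
- r.close_job(): hands the job in, once; it reports no verdict.
The state is a dict: "time": time; "joint_positions": joint angles; "joint_vel": joint speeds; "joint_torque": joint torques, N m; "ee_pos": TCP position; "eef_rot": TCP orientation; "ft_force": force on the tool from outside, world axes, zero at the start; "torque": the same for the moment, N m; "width": finger opening in m.
Only numpy, scipy, OpenCV 4.12 (cv2) and the standard library are available. Lean on these libraries where they do the work, as an engineer would, in place of code of your own. Each camera call takes 0.05 s, during which the arm holds its last target. There are 200 camera calls.

## Task

Close the specimen canister for transport: pick up its cap by the grip bar and set it in the mouth so that its two lugs go down through the two slots, press it down against the spring and turn it clockwise (seen from above) to the stop, then let it spring up into its notches so that it is locked, and let go. The slots have to be found by feel; do not force it: a push of 10 to 15 newtons is enough, never let the cap and canister bear on each other with more than 50, pressing or turning. Do not tip the cap over, and leave the other things on the bench where they are.

Things in the scene. Friction and masses are not known exactly. Their poses are not given: they have to be found in the camera images.
- cap: White plastic push-and-turn cap, about 90 g, upright on its plug. Origin: centre of the plug's underside, z up. Going up: plug, 28 mm diameter at its foot, 37 mm from 4.5 mm height on, to 20 mm; flange 62 mm in diameter, 20 to 25 mm; on it the grip bar. A half turn about z changes nothing.
- cap_grip (a point): Centre of the cap's upright flat-sided grip bar, on the cap's axis 38 mm above its origin: 50 mm long along x (it points to the lugs), 14 mm thick along y, 26 mm high, from 25 to 51 mm above the cap's origin. Fingertips can press on the flange beside it.
- cap_lugs (a point): Midpoint of the cap's two lugs, on its axis 8.5 mm above its origin. The lugs stick out of the plug on opposite sides, along x: 49 mm over both tips, each 10.6 mm wide (y) and 5 mm high (6 to 11 mm above the cap's origin).
- clamp: Aluminium clamp fixed to the bench, base 104 mm diameter, holding the white canister (100 mm high, 69 mm across) upright. Origin under its centre, z up; x runs through its two jaws (blocks 43 mm to either side of the axis, 43 mm high). The canister may sit turned in it, but does not turn when the cap is turned.
- mouth (a point): Centre of the canister's mouth, level with the rim, axes as the clamp. The lip is 6 mm thick, its hole 40 mm, with two opposite slots 13 mm wide for the lugs. The line of the slots lies up to 0.6 rad either way from x: not measured, only seen or felt. With lugs standing on the lip beside the slots the cap's origin is 6 mm below the rim.
- sprung (a point): Where the cap's origin is when the lugs have dropped into the slots and the plug rests on the sprung seal disc: 10 mm below the rim, on the axis. Spring from there: 0.7 N at first touch, then 1.3 N per mm, hard bottom 9.5 mm lower (about 13 N). Turning the pressed cap takes under 0.1 N m until it meets the stop.
- pressed (a point): Where the cap's origin is when the lugs just clear the lip's underside: 17 mm below the rim, on the axis (about 10 N). So low or lower, the cap turns clockwise from the slots, 0.91 rad (about 52 degrees, from the middle of the slots) to a hard stop, which the lugs meet 22 mm from the axis; they are fully under their notches only in the last 0.08 rad.
- locked (a point): Where the cap's origin is when locked: 14 mm below the rim, on the axis. Let up at the stop, the spring (about 6 N) lifts the lugs into notches 3 mm deep in the lip's underside. Let up too early it stays at 17 mm under the lip, unlocked, or pops up in the slots.
- dropper: Bystander: small amber dropper bottle, 34 mm diameter, 68 mm high; origin under its centre.
- slidebox: Bystander: grey slide box, 80 x 38 x 28 mm; origin under its centre, long side along its x.
- cassettes: Bystander: stack of white tissue cassettes, 41 x 29 x 28 mm; origin under its centre.
- brushpot: Bystander: white ceramic pot with a black top, 44 mm diameter, 50 mm high; origin under its centre.
There are look-alikes about, which are no part of the job. What is shaped like the cap but orange or red is not meant.

How it is judged:
By the outcome, as a careful person would: the job done as asked, in the order asked, and still so for the second after the job is handed in, with the robot touching nothing.
It also fails if it takes over 72 s, if anything falls off the work surface, if the arm or the gripper's body presses on something with over 40 N, if the wrist force passes 120 N, or if a joint passes its speed limit or range.

## Working session

There is one attempt and no reset: what is moved stays moved. The work goes in short steps, Python scripts to look and compute and a shell command to move; the robot and the scene stay as the last step left them, time stands still between calls to the robot, and variables do not carry over. Pictures are saved under pics/ and viewed, about 8 in all and at most 12, crops included, and the job is handed in when it is done.

```bash
ls; mkdir -p pics; python3 - <<'E'
from bench import r,eyes
import cv2,json,numpy as np
s=r.read_state(); print({k:np.round(v,4).tolist() for k,v in s.items()})
for n in ("scene","side","wrist"):
    im=eyes.camera(n); cv2.imwrite(f"pics/{n}0.png",im)
    c=eyes.calibration(n); print(n,{k:np.round(v,4).tolist() for k,v in c.items()})
a=cv2.imread("pics/scene0.png");b=cv2.imread("pics/side0.png")
E
```

```text
pics
{'time': 0.0, 'joint_positions': [1.2604, 0.3329, -0.0647, 1.4609, 0.0216, 1.3499, -0.0885], 'joint_vel': [-0.0006, -0.0003, 0.0004, 0.001, 0.0018, -0.0007, -0.0007], 'joint_torque': [-0.0002, -62.3263, 0.0244, -38.9894, -0.0613, 0.0398, 0.0001], 'ee_pos': [0.1773, -0.5989, 0.2087], 'eef_rot': [0.9897, 0.1434, -0.0001, -0.0007], 'ft_force': [0.1137, 0.713, -0.5922], 'torque': [0.0054, 0.0238, 0.0131], 'width': 0.0871}
scene {'fx': 359.8757, 'fy': 359.8757, 'cx': 253.9054, 'cy': 193.6377, 'R': [[-0.4852, 0.8741, -0.0218], [0.6147, 0.3233, -0.7195], [-0.6219, -0.3625, -0.6942]], 't': [0.2624, -0.2541, 1.3923]}
side {'fx': 349.0983, 'fy': 349.0983, 'cx': 258.7283, 'cy': 186.4679, 'R': [[-0.952, -0.3062, 0.0053], [-0.2348, 0.7188, -0.6544], [0.1966, -0.6242, -0.7562]], 't': [0.513, 0.1743, 0.978]}
wrist {'fx': 289.0739, 'fy': 289.0739, 'cx': 254.7243, 'cy': 186.3563, 'hand_eye': [[-0.0005, -0.9614, -0.2752, 0.0757], [1.0, -0.0002, -0.0013, 0.0009], [0.0011, -0.2752, 0.9614, -0.1758], [0.0, 0.0, 0.0, 1.0]]}
```

View pics/scene0.png

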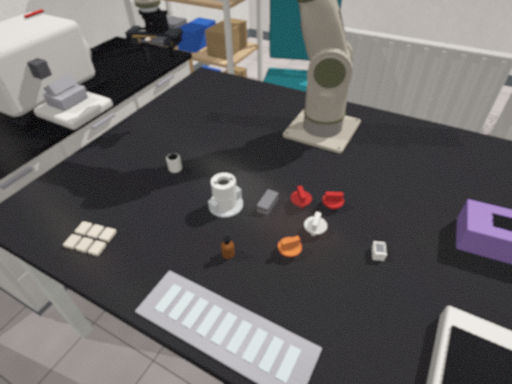

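View pics/side0.png

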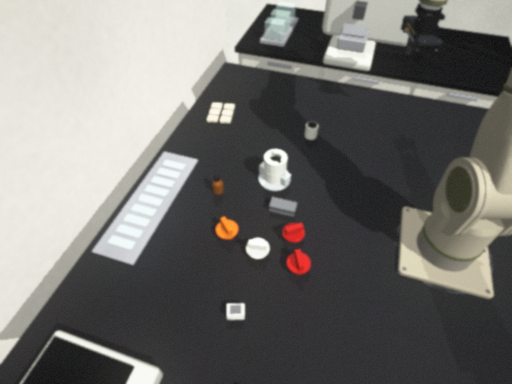

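Scene: the white cap is at (316,225). The look-alikes are red (302,197), red (333,200) and orange (290,245). The canister is at (224,190). In the side view the white cap is at (257,247) and the canister at (275,163). The cassettes, scene (379,251), and the pot (174,162) are also white but shaped differently. Only (316,225) is a white flange with a bar, so I'll confirm it in one enlarged crop.

```bash
cat > h.py <<'E'
import numpy as np,cv2
from bench import r,eyes
from scipy.spatial.transform import Rotation as Ro
def P(n,s=None):
    c=eyes.calibration(n);K=np.array([[c["fx"],0,c["cx"]],[0,c["fy"],c["cy"]],[0,0,1]])
    if n!="wrist": return K@np.c_[np.array(c["R"]),np.array(c["t"])]
    T=np.eye(4);T[:3,:3]=Ro.from_quat(s["eef_rot"]).as_matrix();T[:3,3]=s["ee_pos"]
    return K@np.linalg.inv(T@np.array(c["hand_eye"]))[:3]
def tri(P1,p1,P2,p2):
    X=cv2.triangulatePoints(P1,P2,np.array(p1,float),np.array(p2,float))[:,0];X=X[:3]/X[3]
    return np.round(X,4),np.round(proj(P1,X)-p1,1),np.round(proj(P2,X)-p2,1)
def proj(Pm,X):
    q=Pm@np.append(X,1);return q[:2]/q[2]
def plane(Pm,p,z):
    return np.round(cv2.perspectiveTransform(np.array([[p]],float),np.linalg.inv(np.c_[Pm[:,0],Pm[:,1],Pm[:,2]*z+Pm[:,3]]))[0,0],4)
E
python3 - <<'E'
from h import *
a=cv2.imread("pics/scene0.png");b=cv2.imread("pics/side0.png")
f=lambda im,x,y,w,h,k:cv2.resize(im[y:y+h,x:x+w],(400,300),interpolation=cv2.INTER_CUBIC)
cv2.imwrite("pics/crop1.png",np.vstack([np.hstack([f(a,282,192,67,50,6),f(b,224,222,67,50,6)]),np.hstack([f(a,190,168,67,50,6),f(b,242,143,67,50,6)])]))
S,D=P("scene"),P("side")
print("cap",tri(S,(317,222),D,(257.5,245)))
print("mouth",tri(S,(223.5,179),D,(276,156)))
for n,p in dict(drop=(228,257),box=(268,206),cas=(379,259),pot=(174,171),red1=(302,203),red2=(333,206),org=(290,250),cap=(316,230),clamp=(226,207)).items(): print(n,plane(S,p,0))
E
```

```text
cap (array([0.4889, 0.1713, 0.0345]), array([-0.6, -0.7]), array([-0.5,  0.8]))
mouth (array([ 0.5195, -0.1102,  0.1008]), array([-0.1, -0.2]), array([-0.1,  0.2]))
drop [0.688  0.0024]
box [0.4695 0.0096]
cas [0.5055 0.3575]
pot [ 0.4718 -0.3496]
red1 [0.4096 0.0958]
red2 [0.3776 0.1837]
org [0.589  0.1387]
cap [0.4901 0.1741]
clamp [ 0.5331 -0.1016]
```

View pics/crop1.png

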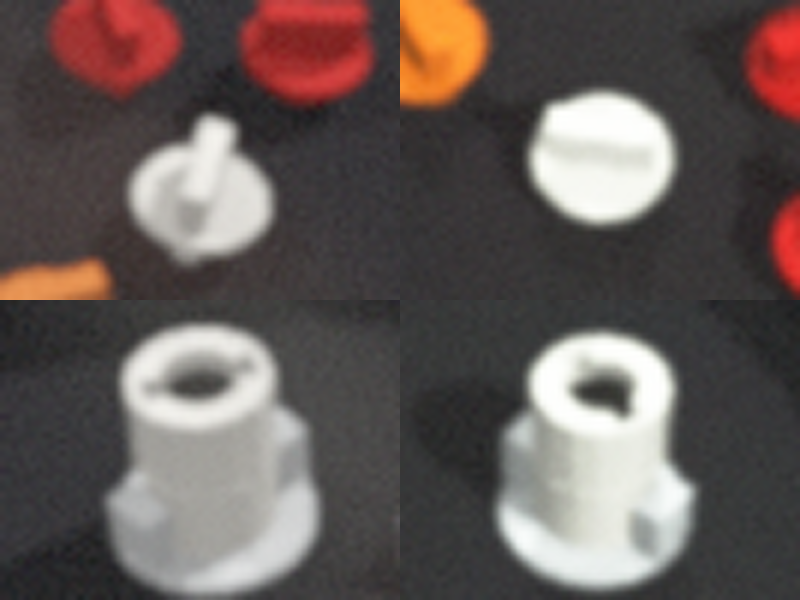

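The crop confirms the white upright cap with its bar. The canister is in the clamp, and two slots are visible in its lip. Next I move over the mouth for a wrist view.

```bash

python3 -m inch '{"translation":[[0.25,0.35,0.15],[0.5,0.7,0.3],[0.7,1,0.4]],"rot":[[0,0,0],[0,0,0],[0,0,0]],"jaw":[87,87,87]}'
python3 -m inch '{"translation":[[0.35,0.5,0],[0.7,1,0],[0.7,1,0]],"rot":[[0,0,0],[0,0,0],[0,0,0]],"jaw":[87,87,87]}'
python3 -m inch '{"translation":[[0.35,0.5,0],[0.7,1,0],[0.7,1,0]],"rot":[[0,0,0],[0,0,0],[0,0,0]],"jaw":[87,87,87]}'
python3 -m inch '{"translation":[[0.35,0.5,0],[0.7,1,0],[0.7,1,0]],"rot":[[0,0,0],[0,0,0],[0,0,0]],"jaw":[87,87,87]}'
python3 -m inch '{"translation":[[0.35,0.5,0],[0.7,1,0],[0.7,1,0],[0.7,1,0]],"rot":[[0,0,0],[0,0,0],[0,0,0],[0,0,0]],"jaw":[87,87,87,87]}'
python3 - <<'E'
from h import *
import json
s=r.read_state(); im=eyes.camera("wrist"); cv2.imwrite("pics/w1.png",im)
json.dump({k:np.array(v).tolist() for k,v in s.items()},open("w1.json","w"))
S,D=P("scene"),P("side"); W=P("wrist",s)
print(s["ee_pos"],s["ft_force"],s["joint_positions"])
print(proj(W,[.5195,-.1102,.101]))
a=[plane(S,(282+215/5.97,192+125/6),.05),plane(S,(282+190/5.97,192+225/6),.035)];d=a[0]-a[1];print("bar",a,np.arctan2(d[1],d[0]))
a=[plane(D,(224+145/5.97,222+155/6),.025),plane(D,(224+250/5.97,222+160/6),.025)];d=a[0]-a[1];print("bar side",a,np.arctan2(d[1],d[0]))
x,y=[int(v) for v in proj(W,[.5195,-.1102,.101])]
E
```

```text
time: 0.45
ee_pos: [0.2488, -0.4973, 0.2495]
eef_rot: [0.99, 0.144, 0.0, -0.0]
ft_force: [1.2, 0.3, 0.7]
width: 0.0872
time: 0.75
ee_pos: [0.3216, -0.3934, 0.2498]
eef_rot: [0.989, 0.146, 0.001, -0.001]
ft_force: [0.0, 0.3, -0.4]
width: 0.0869
time: 1.05
ee_pos: [0.3937, -0.2895, 0.2499]
eef_rot: [0.989, 0.148, 0.001, -0.001]
ft_force: [-0.1, -0.3, -0.0]
width: 0.0869
time: 1.35
ee_pos: [0.4655, -0.1853, 0.25]
eef_rot: [0.989, 0.15, 0.001, -0.001]
ft_force: [0.2, 0.9, -0.2]
width: 0.0871
time: 1.75
ee_pos: [0.5368, -0.0805, 0.2496]
eef_rot: [0.988, 0.154, 0.001, -0.002]
ft_force: [0.0, 0.9, -0.7]
width: 0.0874
[ 0.53683835 -0.0805107   0.2496239 ] [ 0.011354    0.86178187 -0.66870028] [ 0.58386296  0.17560987 -0.58030612  1.59457782  0.09244858  1.3982887
 -1.26706976]
[274.41628548 193.69686001]
bar [array([0.471 , 0.1672]), array([0.5205, 0.1764])] -2.9578308418442263
bar side [array([0.5112, 0.1791]), array([0.465 , 0.1668])] 0.2601981880506801
```

View pics/w1.png

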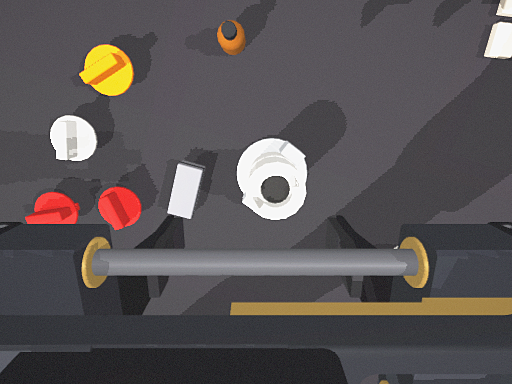

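The wrist view shows the mouth at about (275,189), the white cap at (73,138), and the look-alikes in yellow-orange and red. I'll enlarge the mouth and compute positions.

```bash
python3 - <<'E'
from h import *
import json
s=json.load(open("w1.json"));W=P("wrist",s);S,D=P("scene"),P("side")
im=cv2.imread("pics/w1.png");f=lambda x,y,w,h:cv2.resize(im[y:y+h,x:x+w],(400,400),interpolation=cv2.INTER_CUBIC)
cv2.imwrite("pics/crop2.png",np.hstack([f(250,164,50,50),f(48,112,50,50)]))
print("mouth",tri(S,(223.5,179.5),W,(275,189)),tri(D,(276,156.5),W,(275,189)))
print("cap",tri(S,(317,222),W,(72.5,139)),tri(D,(257.5,245.5),W,(72.5,139)))
z=.106
for nm,Pm,p,q in(("S",S,(215.5,182.7),(231,178.8)),("Djaw",D,(242+520/5.97,143+440/6-50),(242+660/5.97,143+490/6-50))):
    zz=.043 if nm!="S" else z
    a=plane(Pm,p,zz);b=plane(Pm,q,zz);print(nm,a,b,np.arctan2(*(b-a)[::-1]))
a=plane(S,(190+140/5.97,168+200/6),.043);b=plane(S,(190+288/5.97,168+130/6),.043);print("jaw S",a,b,np.arctan2(*(b-a)[::-1]))
E
```

```text
mouth (array([ 0.5247, -0.1074,  0.1031]), array([-0.4,  0.1]), array([-1.3,  0.5])) (array([ 0.5213, -0.1113,  0.0971]), array([-0.7,  0.2]), array([0.6, 2.6]))
cap (array([0.4855, 0.1706, 0.0255]), array([-0.7,  0.5]), array([-1.9,  1.7])) (array([0.4892, 0.1666, 0.0286]), array([-0.1,  0. ]), array([0. , 0.3]))
S [ 0.5487 -0.1175] [ 0.5141 -0.0872] 2.4223535723792065
Djaw [ 0.3575 -0.1769] [ 0.2804 -0.1636] 2.970770576235646
jaw S [ 0.5643 -0.1216] [ 0.4876 -0.0827] 2.672224878169179
```

View pics/crop2.png

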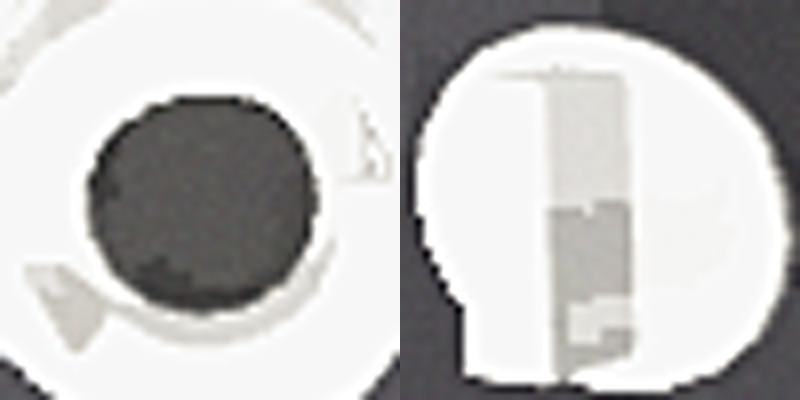

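The bar and slots are visible: slots at wrist pixels of about (258,202) and (297,183), hole centre (275,189). I'll take a closer wrist view from each side, turning the tool half round in between. The last joint needs that for the turn later.

```bash
cat > snap.py <<'E'
from h import *
import json,sys
n=sys.argv[1]
s=r.read_state(); im=eyes.camera("wrist"); cv2.imwrite(f"pics/{n}.png",im)
json.dump({k:np.array(v).tolist() for k,v in s.items()},open(f"{n}.json","w"))
print(np.round(s["joint_positions"],3))
E
python3 -m inch '{"translation":[[-0.2,-0.2,-0.25],[-0.4,-0.4,-0.5],[-0.5,-0.4,-0.7],[-0.5,-0.4,-0.7],[-0.5,-0.4,-0.7]],"rot":[[0,0,0],[0,0,0],[0,0,0],[0,0,0],[0,0,0]],"jaw":[87,87,87,87,87]}'
python3 snap.py w2
python3 -m inch '{"translation":[[0,0,0],[0.1,0.05,0],[0.15,0.05,0],[0.2,0.1,0],[0.25,0.1,0],[0.3,0.1,0],[0.3,0.1,0]],"rot":[[0,0,0.14],[0,0,0.28],[0,0,0.42],[0,0,0.56],[0,0,0.7],[0,0,0.84],[0,0,0.98]],"jaw":[87,87,87,87,87,87,87]}'
python3 -m inch '{"translation":[[0,0,0],[0.1,0.05,0],[0.15,0.05,0],[0.2,0.1,0],[0.25,0.1,0],[0.3,0.1,0],[0.3,0.1,0]],"rot":[[0,0,0.14],[0,0,0.28],[0,0,0.42],[0,0,0.56],[0,0,0.7],[0,0,0.84],[0,0,0.98]],"jaw":[87,87,87,87,87,87,87]}'
python3 -m inch '{"translation":[[0,0,0],[0.1,0.05,0],[0.15,0.05,0],[0.2,0.1,0],[0.25,0.1,0],[0.25,0.1,0],[0.25,0.1,0],[0.25,0.1,0]],"rot":[[0,0,0.14],[0,0,0.28],[0,0,0.42],[0,0,0.56],[0,0,0.7],[0,0,0.84],[0,0,0.9],[0,0,0.9]],"jaw":[87,87,87,87,87,87,87,87]}'
python3 snap.py w3
python3 - <<'E'
from h import *
import json
o=[]
for n in("w2","w3"):
    s=json.load(open(n+".json"));W=P("wrist",s);x,y=[int(v) for v in proj(W,[.523,-.108,.103])]
    im=cv2.imread(f"pics/{n}.png");x0,y0=x-40,max(y-40,0);print(n,x0,y0,s["ee_pos"],Ro.from_quat(s["eef_rot"]).as_matrix()[:,0])
    o.append(cv2.resize(im[y0:y0+80,x0:x0+80],(400,400),interpolation=cv2.INTER_CUBIC))
cv2.imwrite("pics/crop3.png",np.hstack(o))
E
```

```text
time: 2.3
ee_pos: [0.486, -0.1238, 0.1803]
eef_rot: [0.988, 0.152, 0.001, -0.001]
ft_force: [-0.3, 0.7, 0.8]
width: 0.087
[ 0.673  0.117 -0.544  1.798  0.06   1.243 -1.153]
time: 3.05
ee_pos: [0.5185, -0.113, 0.1822]
eef_rot: [0.784, 0.621, 0.002, -0.001]
ft_force: [0.2, -0.5, 0.6]
width: 0.0867
time: 3.75
ee_pos: [0.5502, -0.1027, 0.1836]
eef_rot: [0.375, 0.927, 0.002, -0.001]
ft_force: [-0.3, 0.2, -0.6]
width: 0.0871
time: 4.55
ee_pos: [0.5763, -0.0926, 0.1847]
eef_rot: [-0.087, 0.996, 0.001, -0.001]
ft_force: [0.2, -0.3, -1.0]
width: 0.0871
[ 0.801  0.394 -0.906  1.57   0.314  1.334  1.601]
w2 211 105 [0.48604241175643437, -0.12378731267674659, 0.18028653145447548] [0.95387274 0.30019757 0.00286688]
w3 208 87 [0.5763156700897594, -0.09258038559905686, 0.18468336010188413] [-0.98499787 -0.17256027  0.00146898]
```

View pics/crop3.png

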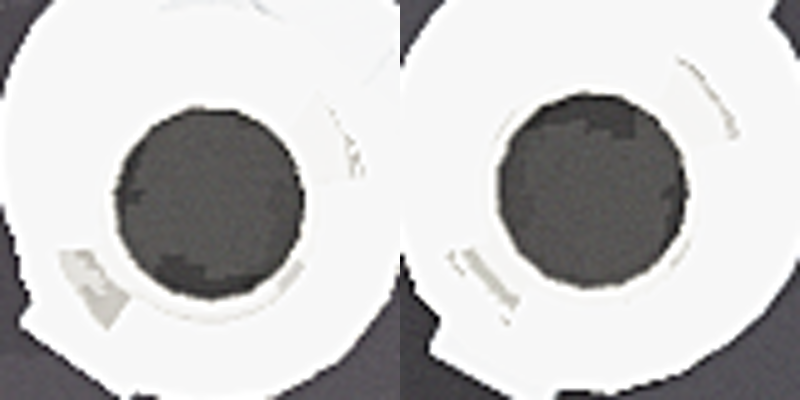

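```bash
python3 - <<'E'
from h import *
import json
V={}
for n,x0,y0,A,B in(("w2",211,105,(85,289),(345,140)),("w3",208,87,(80,288),(307,98))):
    W=P("wrist",json.load(open(n+".json")));V[n]=W
    A=np.array(A)/5+(x0-.4,y0-.4);B=np.array(B)/5+(x0-.4,y0-.4);V[n+"p"]=(A,B)
    for z in(.1,.106):
        a,b=plane(W,A,z),plane(W,B,z);d=b-a;print(n,z,a,b,"mid",(a+b)/2,"len",np.hypot(*d).round(4),"ang",np.arctan2(d[1],d[0]).round(3))
    # dark hole ellipse
    im=cv2.imread(f"pics/{n}.png");g=(im.max(2)<110).astype(np.uint8);N,l,st,ce=cv2.connectedComponentsWithStats(g)
    k=l[int(y0+40),int(x0+40)];c=max(cv2.findContours((l==k).astype(np.uint8),0,1)[0],key=len);e=cv2.fitEllipse(c);print("ell",e);V[n+"e"]=e[0]
    for z in(.1,.106): print(" hole ctr",plane(W,e[0],z),"diam",max(e[1])/289*( -z+ (0.36)))
X=V
print(tri(V["w2"],V["w2e"],V["w3"],V["w3e"]),"hole")
# slots A in w2 <-> B in w3 (opp. sides)
print(tri(V["w2"],X["w2p"][0],V["w3"],X["w3p"][1]));print(tri(V["w2"],X["w2p"][1],V["w3"],X["w3p"][0]))
s=json.load(open("w1.json"));W=P("wrist",s)
a,b=plane(W,(48+190/8,112+75/8),.025),plane(W,(48+190/8,112+200/8),.05)
for c,z in((552,.025),(628,.05)):
    a,b=plane(W,(48+(c-400)/8,112+75/8),z),plane(W,(48+(c-400)/8,112+200/8),z);d=a-b;print("bar",np.arctan2(d[1],d[0]))
E
```

```text
w2 0.1 [ 0.5017 -0.0924] [ 0.5408 -0.1286] mid [ 0.52125 -0.1105 ] len 0.0533 ang -0.747
w2 0.106 [ 0.503  -0.0926] [ 0.5412 -0.1279] mid [ 0.5221  -0.11025] len 0.052 ang -0.746
ell ((252.5989532470703, 145.22512817382812), (36.402008056640625, 37.046775817871094), 167.8345184326172)
 hole ctr [ 0.5232 -0.1093] diam 0.033329279282513787
 hole ctr [ 0.524  -0.1091] diam 0.032560142068301934
w3 0.1 [ 0.5418 -0.1274] [ 0.5024 -0.0933] mid [ 0.5221  -0.11035] len 0.0521 ang 2.428
w3 0.106 [ 0.5409 -0.127 ] [ 0.5024 -0.0936] mid [ 0.52165 -0.1103 ] len 0.051 ang 2.427
ell ((246.07473754882812, 124.52481079101562), (36.486106872558594, 37.600669860839844), 165.67318725585938)
 hole ctr [ 0.5212 -0.1104] diam 0.033827592262347266
 hole ctr [ 0.5208 -0.1103] diam 0.03304695551783156
(array([ 0.5219, -0.1101,  0.0895]), array([0.5, 0.1]), array([0.5, 0. ])) hole
(array([ 0.5024, -0.093 ,  0.1028]), array([0.5, 0.1]), array([0.5, 0.1]))
(array([ 0.5411, -0.1275,  0.1052]), array([-0.6, -0.1]), array([-0.6, -0. ]))
bar 0.1365850195758665
bar 0.14048262839039902
```

The slot line is at about -0.73 rad (equivalently 2.41). The mouth centre is (0.522,-0.110) and the rim height about 0.104. Next I look at the cap from above.

```bash

python3 -m inch '{"translation":[[-0.05,0.45,0],[-0.1,0.9,0],[-0.1,1,0]],"rot":[[0,0,0],[0,0,0],[0,0,0]],"jaw":[87,87,87]}'
python3 -m inch '{"translation":[[-0.1,0.45,0],[-0.2,0.9,0],[-0.2,1,0]],"rot":[[0,0,0],[0,0,0],[0,0,0]],"jaw":[87,87,87]}'
python3 -m inch '{"translation":[[-0.1,0.35,0],[-0.2,0.7,0],[-0.2,0.7,0],[-0.2,0.7,0]],"rot":[[0,0,0],[0,0,0],[0,0,0],[0,0,0]],"jaw":[87,87,87,87]}'
python3 snap.py w4
python3 - <<'E'
from h import *
import json
s=json.load(open("w4.json"));W=P("wrist",s);x,y=[int(v) for v in proj(W,[.488,.170,.03])]
im=cv2.imread("pics/w4.png");x0,y0=x-50,max(y-50,0);print(x0,y0,Ro.from_quat(s["eef_rot"]).as_matrix()[:,0])
cv2.imwrite("pics/crop4.png",cv2.resize(im[y0:y0+100,x0:x0+100],(600,600),interpolation=cv2.INTER_CUBIC))
E
```

```text
time: 4.9
ee_pos: [0.5657, 0.0138, 0.1859]
eef_rot: [-0.088, 0.996, 0.002, -0.0]
ft_force: [0.9, -0.1, 0.5]
width: 0.0869
time: 5.2
ee_pos: [0.5441, 0.1204, 0.1872]
eef_rot: [-0.091, 0.996, 0.003, 0.001]
ft_force: [0.1, 0.1, 0.8]
width: 0.0868
time: 5.6
ee_pos: [0.5244, 0.1908, 0.1877]
eef_rot: [-0.091, 0.996, 0.003, 0.001]
ft_force: [0.7, -0.3, 0.4]
width: 0.0869
[ 0.41   0.356 -1.018  1.635  0.308  1.321  1.096]
192 85 [-0.98354503 -0.18064274 -0.00271637]
```

View pics/crop4.png

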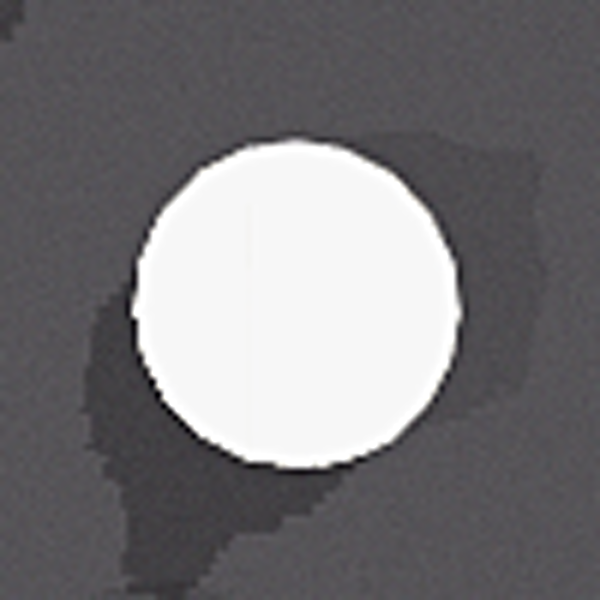

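The flange disc is clear, centred at crop (297,304), but the bar is nearly saturated. I'll stretch the contrast numerically.

```bash
python3 - <<'E'
from h import *
import json
s=json.load(open("w4.json"));W=P("wrist",s);im=cv2.imread("pics/w4.png");g=im.mean(2)
b=(g>180).astype(np.uint8);N,l,st,ce=cv2.connectedComponentsWithStats(b);k=l[135,241]
c=max(cv2.findContours((l==k).astype(np.uint8),0,1)[0],key=len);e=cv2.fitEllipse(c);print(e,plane(W,e[0],.025))
o=[plane(W,p,.025) for p in c[:,0].astype(float)];print("circle",cv2.minEnclosingCircle(np.array(o,np.float32)))
S=P("scene");D=P("side");print(tri(S,(316.3,225),W,e[0]),tri(D,(224+202/5.97,222+157/6),W,e[0]))
v=g[l==k];print(np.percentile(v,[5,25,50,75,95]))
lo,hi=np.percentile(v,[8,99]);q=np.clip((cv2.GaussianBlur(g,(0,0),.8)-lo)/(hi-lo),0,1)*255
cv2.imwrite("pics/crop5.png",cv2.resize(q[85:185,192:292].astype(np.uint8),(600,600),interpolation=cv2.INTER_CUBIC))
E
```

```text
((240.93206787109375, 135.42088317871094), (52.723419189453125, 53.5798225402832), 143.10157775878906) [0.4886 0.1684]
circle ((0.4892341196537018, 0.16853681206703186), 0.03147502988576889)
(array([0.4887, 0.1707, 0.0189]), array([-0.6, -0.1]), array([ 2.2, -0.1])) (array([0.4883, 0.1681, 0.0179]), array([-0.3, -0.1]), array([ 0.1, -1. ]))
[247. 247. 247. 247. 255.]
```

View pics/crop5.png

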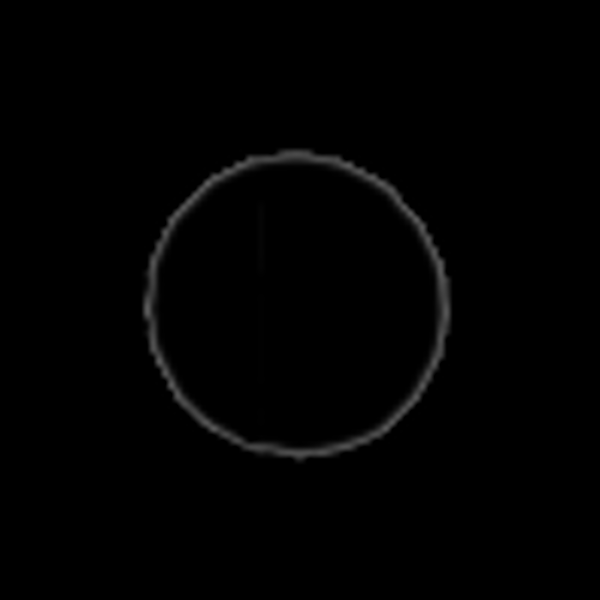

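Flange centre is (0.4887, 0.1685) and the bar lies along the tool's x, at about 0.18 rad. Now I approach and grasp.

```bash

python3 -m inch '{"translation":[[-0.15,-0.1,-0.4],[-0.3,-0.2,-0.8],[-0.36,-0.22,-1],[-0.36,-0.22,-1],[-0.36,-0.22,-1]],"rot":[[0,0,0],[0,0,0],[0,0,0],[0,0,0],[0,0,0]],"jaw":[60,50,50,50,50]}'
python3 - <<'E'
from h import *
s=r.read_state();R=Ro.from_quat(s["eef_rot"]).as_matrix();print(np.round(R,4),s["ee_pos"],"need",(np.array([.4887,.1685,.0385])-s["ee_pos"])*10)
w=np.cross(R[:,2],[0,0,-1]);print("tilt fix units",w/np.radians(60))
E
```

```text
time: 6.15
ee_pos: [0.49, 0.1668, 0.0883]
eef_rot: [-0.089, 0.996, 0.003, 0.001]
ft_force: [0.1, 0.3, 0.6]
width: 0.0557
[[-0.9843 -0.1767  0.0023]
 [-0.1767  0.9842  0.0053]
 [-0.0032  0.0048 -1.    ]] [0.48995751 0.16684431 0.08831776] need [-0.01257515  0.01655692 -0.49817762]
tilt fix units [-0.00502649  0.00217783  0.        ]
```

```bash

python3 -m inch '{"translation":[[-0.01,0.015,-0.25],[-0.01,0.015,-0.45],[-0.01,0.015,-0.5],[-0.01,0.015,-0.5],[-0.01,0.015,-0.5]],"rot":[[-0.005,0.002,0],[-0.005,0.002,0],[-0.005,0.002,0],[-0.005,0.002,0],[-0.005,0.002,0]],"jaw":[50,50,50,50,50]}'
python3 -m inch '{"translation":[[0,0,0],[0,0,0],[0,0,0],[0,0,0],[0,0,0],[0,0,0],[0,0,0]],"rot":[[0,0,0],[0,0,0],[0,0,0],[0,0,0],[0,0,0],[0,0,0],[0,0,0]],"jaw":[20,10,5,0,0,0,0]}' 40
```

```text
time: 6.65
ee_pos: [0.4901, 0.1688, 0.0398]
eef_rot: [-0.089, 0.996, 0.0, 0.001]
ft_force: [0.6, -0.1, 1.2]
width: 0.0503
time: 7.35
ee_pos: [0.49, 0.1688, 0.0397]
eef_rot: [-0.089, 0.996, 0.0, 0.001]
ft_force: [-0.1, 0.7, 0.5]
width: 0.0042
```

The opening is 4 mm, so nothing 14 mm thick is between the pads. I'll look before doing anything else.

```bash
python3 - <<'E'
from h import *
s=r.read_state();print(s["width"],s["ee_pos"])
a=eyes.camera("scene");b=eyes.camera("side");w=eyes.camera("wrist")
pa=proj(P("scene"),[.489,.169,.03]);pb=proj(P("side"),[.489,.169,.03]);print(pa,pb)
f=lambda im,p:cv2.resize(im[int(p[1])-30:int(p[1])+30,int(p[0])-40:int(p[0])+40],(400,300),interpolation=cv2.INTER_CUBIC)
cv2.imwrite("pics/chk1.png",np.vstack([np.hstack([f(a,pa),f(b,pb)]),np.hstack([cv2.resize(w,(400,300)),f(cv2.imread("pics/side0.png"),pb)])]))
E
```

```text
0.004248989881143972 [0.49003685 0.16880076 0.03974598]
[315.49129311 222.10445509] [257.20363012 245.98977827]
```

View pics/chk1.png

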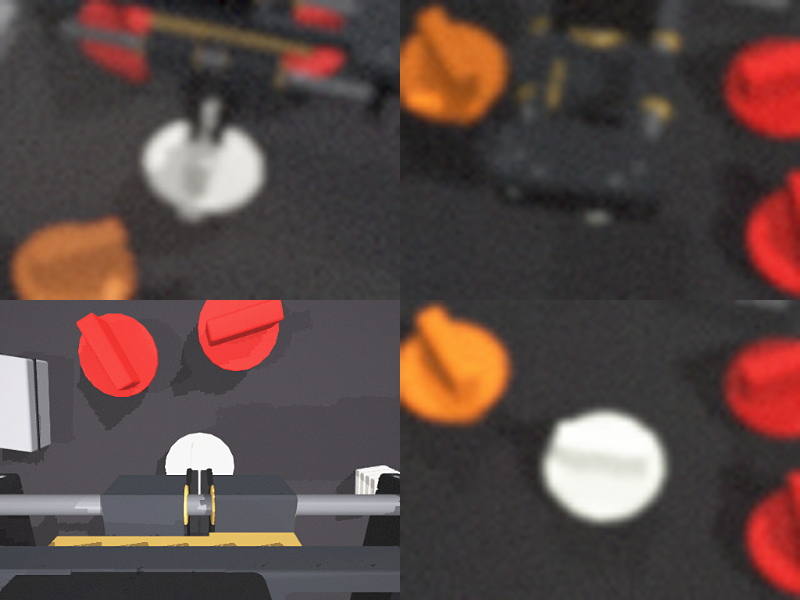

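The fingers straddle the bar and something holds them apart, but the reading (4 mm) disagrees with the 14 mm bar. I'll hold a little longer to see whether it still changes, then lift 20 mm as a test.

```bash

python3 -m inch '{"translation":[[0,0,0],[0,0,0],[0,0,0]],"rot":[[0,0,0],[0,0,0],[0,0,0]],"jaw":[0,0,0]}' 40
python3 -m inch '{"translation":[[0,0,0.1],[0,0,0.2],[0,0,0.2],[0,0,0.2]],"rot":[[0,0,0],[0,0,0],[0,0,0],[0,0,0]],"jaw":[0,0,0,0]}' 40
python3 - <<'E'
from h import *
b=eyes.camera("scene");w=eyes.camera("wrist");s=r.read_state()
pa=proj(P("scene"),[.489,.169,.03]);print(pa)
f=lambda im,p:cv2.resize(im[int(p[1])-30:int(p[1])+30,int(p[0])-40:int(p[0])+40],(400,300),interpolation=cv2.INTER_CUBIC)
cv2.imwrite("pics/chk2.png",np.hstack([f(b,pa),cv2.resize(w[180:300,176:336],(400,300),interpolation=cv2.INTER_CUBIC)]))
E
```

```text
time: 7.8
ee_pos: [0.49, 0.1688, 0.0397]
eef_rot: [-0.089, 0.996, 0.0, 0.001]
ft_force: [-0.5, 0.4, 0.4]
width: 0.0007
time: 8.2
ee_pos: [0.4904, 0.1688, 0.0603]
eef_rot: [-0.088, 0.996, 0.0, 0.002]
ft_force: [-0.2, -0.4, -0.5]
width: 0.0005
[315.49129311 222.10445509]
```

View pics/chk2.png

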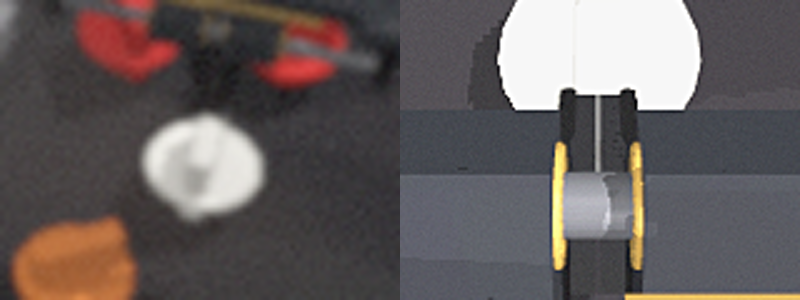

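Both readings and the picture say the grasp was missed: the fingers closed fully and the cap did not move. I'll check numerically what lies between the fingers in the saved image, and the true heights of flange and bar.

```bash
python3 - <<'E'
from h import *
import json
g=cv2.imread("pics/chk1.png").mean(2)
for y in (470,476,484,492,500,510,520): print(y,g[y,176:226:2].astype(int))
# flange center w1 vs w4
W1=P("wrist",json.load(open("w1.json")));W4=P("wrist",json.load(open("w4.json")))
im=cv2.imread("pics/w1.png").mean(2);b=(im>150).astype(np.uint8);N,l,st,ce=cv2.connectedComponentsWithStats(b);k=l[130,85]
c=max(cv2.findContours((l==k).astype(np.uint8),0,1)[0],key=len)[:,0].astype(float);print(st[k])
# flange rim fit (drop lower-left where bar top sticks out): predicted outlines for given z
def ring(W,X,rad):
    t=np.linspace(0,2*np.pi,180);return np.array([proj(W,[X[0]+rad*np.cos(a),X[1]+rad*np.sin(a),X[2]]) for a in t])
im4=cv2.imread("pics/w4.png").mean(2);b4=(im4>150).astype(np.uint8);N,l4,_,_=cv2.connectedComponentsWithStats(b4);k4=l4[135,241]
c4=max(cv2.findContours((l4==k4).astype(np.uint8),0,1)[0],key=len)[:,0].astype(float)
keep=~((c[:,0]<66)&(c[:,1]>140))&~(c[:,1]>157);c=c[keep]
from scipy.optimize import least_squares
def res(p):
    o=[]
    for W,q in((W1,c),(W4,c4)):
        R=ring(W,p[:3],p[3]);ce=R.mean(0);ar=np.arctan2(*(R-ce).T);rr=np.hypot(*(R-ce).T);i=np.argsort(ar)
        aq=np.arctan2(*(q-ce).T);o.append(np.hypot(*(q-ce).T)-np.interp(aq,ar[i],rr[i],period=2*np.pi))
    return np.concatenate(o)
f=least_squares(res,[.489,.169,.025,.031],loss="soft_l1",x_scale=.001);print("flange fit",f.x.round(4),np.abs(f.fun).mean(), "w1",np.abs(f.fun[:len(c)]).mean())
E
python3 -m inch '{"translation":[[0,0,-0.02],[0,0,-0.02]],"rot":[[0,0,0],[0,0,0]],"jaw":[0,0]}'
python3 -m inch '{"translation":[[0,0,-0.02],[0,0,-0.02]],"rot":[[0,0,0],[0,0,0]],"jaw":[0,0]}'
```

```text
470 [247 247 247 247 248 214  41  43  85  92  86 210 229  89  81  71  44  42
 244 247 247 247 247 247 247]
476 [ 70  71  72  71  69  58  47  46  65  65  64 188 166  63  65  61  43  49
  56  71  71  73  70  69  71]
484 [ 73  74  73  72  69  69  41  60  65  64  60 186 160  63  66  66  49  46
  61  72  75  73  73  74  71]
492 [ 74  75  75  72 155 198 120  57  67  63  65 187 166  62  64  66  52 103
 146  83  72  74  75  73  73]
500 [102 102 101  99 198 200 169 169 168 169 169 171  99 104 115 116 117 118
 164 131  97  95  95  95  97]
510 [101  99 102  99 216 201 166 167 169 169 169 169 168 167 168 136 119 120
 164 189  88  94  93  93  94]
520 [ 95  94  94  92 180 193  52  67  68  67  66  60  56  66  65  68  65  44
 150 118  93  92  93  93  94]
[  50  115   47   46 1716]
flange fit [0.4893 0.1686 0.0248 0.0309] 0.2838550191226693 w1 0.310635177286776
time: 8.5
ee_pos: [0.4897, 0.1685, 0.0571]
eef_rot: [-0.089, 0.996, 0.0, 0.001]
ft_force: [0.2, -0.0, 0.4]
width: 0.0008
time: 8.7
ee_pos: [0.4894, 0.1684, 0.0547]
eef_rot: [-0.089, 0.996, 0.0, 0.0]
ft_force: [-0.8, -0.6, 0.0]
width: 0.0002
```

```bash

python3 -m inch '{"translation":[[0,0,-0.03],[0,0,-0.05],[0,0,-0.05]],"rot":[[0,0,0],[0,0,0],[0,0,0]],"jaw":[0,0,0]}'
python3 - <<'E'
from h import *
s=r.read_state();W=P("wrist",s);im=eyes.camera("wrist");cv2.imwrite("pics/w5.png",im);g=im.mean(2)
print(s["ee_pos"],s["ft_force"],"tip proj",proj(W,np.array(s["ee_pos"])+[0,0,-.011]),"bar top ends",[proj(W,[.4893+t*.984,.1686+t*.177,.051]).round(0) for t in(-.025,0,.025)])
for y in range(196,240,3): print(y,g[y,226:286:3].astype(int))
a=eyes.camera("scene");b=eyes.camera("side")
f=lambda im,p:cv2.resize(im[int(p[1])-30:int(p[1])+30,int(p[0])-40:int(p[0])+40],(400,300),interpolation=cv2.INTER_CUBIC)
X=[.489,.169,.03]
cv2.imwrite("pics/chk3.png",np.vstack([np.hstack([f(a,proj(P("scene"),X)),f(b,proj(P("side"),X))]),np.hstack([cv2.resize(im[170:290,176:336],(400,300),interpolation=cv2.INTER_CUBIC),cv2.resize(im,(400,300))])]))
E
```

```text
time: 9.0
ee_pos: [0.4892, 0.1683, 0.0493]
eef_rot: [-0.089, 0.996, 0.0, -0.0]
ft_force: [-0.1, -1.0, 0.3]
width: 0.0007
[0.48917753 0.16831711 0.04929088] [-0.11789426 -0.98306277  0.25129697] tip proj [255.67692165 216.14122585] bar top ends [array([256., 187.]), array([256., 224.]), array([256., 258.])]
196 [247 247 247 247 247 247 248 248 247 247 247 247 247 247 247 247 247 247
 247 247]
199 [247 247 247 247 247 247 248 248 247 247 247 247 247 247 247 247 247 247
 247 247]
202 [247 247 247 247 247 247 248 248 247 247 247 247 247 247 247 247 247 247
 247 247]
205 [247 247 247 247 247 247 248 248 247 247 247 247 247 247 247 247 247 247
 247 247]
208 [247 247 247 247 247 247 248 248 247 247 247 247 247 247 247 247 247 247
 247 247]
211 [247 247 247 247 247 247 248 248 247 247 247 247 247 247 247 247 247 247
 247 247]
214 [247 247 247 247 248 255 255 250 247 247 247 247 248 255 255 248 247 247
 247 247]
217 [247 247 247 247 255  26  45 218 246 238 237 246 255  35  40 255 247 247
 247 247]
220 [247 247 247 247 255  39  46  63  62  51  88  67  62  46  44 255 247 247
 247 247]
223 [255 255 255 255 255  45  47  67  67  57  73  64  64  45  44 255 255 255
 255 255]
226 [73 71 72 73 76 45 46 68 65 57 76 67 62 47 44 75 74 72 78 72]
229 [72 73 76 72 74 40 44 66 65 58 94 66 60 49 47 72 75 74 70 73]
232 [71 75 75 72 74 41 44 65 64 59 79 67 64 50 48 61 72 73 73 74]
235 [67 72 71 72 71 41 46 63 64 57 78 69 67 44 40 54 75 73 74 74]
238 [ 74  74  73  75 141 177  60  67  68  62  61  64  62  68  95 146  73  71
  74  76]
```

View pics/chk3.png

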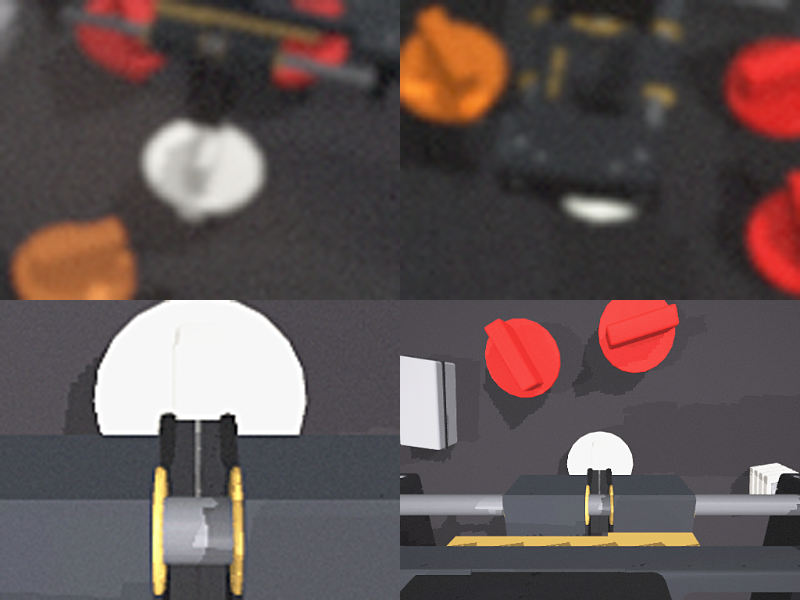

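The geometry suggests the fingertips are about 20 mm higher than the text implies: the tip's front edge appears at wrist row 216, and that fits a tip about 11 mm *behind* the TCP. So the fingers closed just above the bar (top 51 mm). I'll check by a gentle touch on the bar's top.

```bash

python3 -m inch '{"translation":[[0,0,-0.03],[0,0,-0.06],[0,0,-0.08],[0,0,-0.08]],"rot":[[0,0,0],[0,0,0],[0,0,0],[0,0,0]],"jaw":[0,0,0,0]}' | grep -E "pos|force"
python3 -m inch '{"translation":[[0,0,-0.01],[0,0,-0.02]],"rot":[[0,0,0],[0,0,0]],"jaw":[0,0]}'| grep -E "pos|force"
```

```text
ee_pos: [0.4892, 0.1683, 0.0413]
ft_force: [0.2, 0.4, -1.0]
ee_pos: [0.4892, 0.1684, 0.0392]
ft_force: [-1.0, 0.5, -0.3]
```

```bash

python3 -m inch '{"translation":[[0,0,-0.01],[0,0,-0.015]],"rot":[[0,0,0],[0,0,0]],"jaw":[0,0]}' | grep -E "pos|force"
python3 -m inch '{"translation":[[0,0,-0.01],[0,0,-0.015]],"rot":[[0,0,0],[0,0,0]],"jaw":[0,0]}'| grep -E "pos|force"
```

```text
ee_pos: [0.4896, 0.1686, 0.0384]
ft_force: [-2.9, -1.3, 13.1]
ee_pos: [0.4903, 0.169, 0.0384]
ft_force: [-6.6, -2.2, 24.0]
```

Contact came at TCP z = 0.0385 against the bar top at 0.051. So the fingertips are 12.5 mm behind the reported TCP, not 11 mm ahead. I'll use the measured value: tips at 29 mm means TCP z of about 0.0165.

```bash

python3 -m inch '{"translation":[[0,0,0.1],[-0.01,0,0.15],[-0.01,0,0.15],[-0.01,0,0.15],[-0.01,0,0.15]],"rot":[[0,0,0],[0,0,0],[0,0,0],[0,0,0],[0,0,0]],"jaw":[0,20,40,40,40]}' | grep -E "pos|force|width"
python3 -m inch '{"translation":[[0,0,-0.15],[0,0,-0.3],[0,0,-0.37],[0,0,-0.37],[0,0,-0.37]],"rot":[[0,0,0],[0,0,0],[0,0,0],[0,0,0],[0,0,0]],"jaw":[40,40,40,40,40]}'| grep -E "pos|rot|force|width"
```

```text
ee_pos: [0.4891, 0.1688, 0.053]
ft_force: [0.2, -0.1, -0.5]
width: 0.0247
ee_pos: [0.4889, 0.1691, 0.0158]
eef_rot: [-0.089, 0.996, -0.0, 0.0]
ft_force: [-0.0, -0.3, 0.7]
width: 0.0398
```

```bash

python3 -m inch '{"translation":[[0,0,0],[0,0,0],[0,0,0],[0,0,0],[0,0,0],[0,0,0],[0,0,0],[0,0,0]],"rot":[[0,0,0],[0,0,0],[0,0,0],[0,0,0],[0,0,0],[0,0,0],[0,0,0],[0,0,0]],"jaw":[20,10,5,0,0,0,0,0]}' 40
python3 -m inch '{"translation":[[0,0,0.1],[0,0,0.3],[0,0,0.3],[0,0,0.3]],"rot":[[0,0,0],[0,0,0],[0,0,0],[0,0,0]],"jaw":[0,0,0,0]}' 40
```

```text
time: 11.95
ee_pos: [0.4891, 0.169, 0.016]
eef_rot: [-0.089, 0.996, -0.0, 0.001]
ft_force: [-0.3, -0.1, 3.3]
width: 0.014
time: 12.35
ee_pos: [0.4893, 0.1689, 0.0462]
eef_rot: [-0.089, 0.996, -0.0, 0.001]
ft_force: [-0.4, 0.4, -1.8]
width: 0.0139
```

The bar is held (14 mm). I'll measure the cap's centre relative to the tool from the wrist image and the angle still to turn.

```bash
cat > capfit.py <<'E'
from h import *
from scipy.optimize import least_squares
s=r.read_state();W=P("wrist",s);im=eyes.camera("wrist");g=im.mean(2)
R=Ro.from_quat(s["eef_rot"]).as_matrix();p=np.array(s["ee_pos"]);zf=p[2]+.009
b=(g>180).astype(np.uint8);b[222:]=0;N,l,st,ce=cv2.connectedComponentsWithStats(b)
u,v=proj(W,p+R@[.022,0.012,-.009]).astype(int);k=l[v,u];print("seed",u,v,st[k])
c=max(cv2.findContours((l==k).astype(np.uint8),0,1)[0],key=len)[:,0].astype(float);c=c[c[:,1]<212]
q=np.array([plane(W,x,zf) for x in c]);t=(np.c_[q,np.full(len(q),zf)]-p)@R
f=least_squares(lambda a:np.hypot(t[:,0]-a[0],t[:,1]-a[1])-a[2],[0,0,.031],loss="soft_l1",f_scale=.0005)
f2=least_squares(lambda a:np.hypot(t[:,0]-a[0],t[:,1]-a[1])-.0313,[0,0],loss="soft_l1",f_scale=.0005)
print("cap in tool xy, r",f.x.round(4),f2.x.round(4),np.abs(f2.fun).mean().round(5));off=R@[*f2.x,0]
ang=np.arctan2(R[1,0],R[0,0]);print("pos",p.round(4),"tool ang",ang%(2*np.pi),"R z",R[:,2].round(4),"cap centre",(p+off).round(4),"joints",np.round(s["joint_positions"],2))
print("shift to mouth (units)",(np.array([.5219,-.1103])-(p+off)[:2])*10,"rot units to 2.41",(2.41-ang%(2*np.pi))/np.radians(60))
E
python3 capfit.py
```

```text
seed 275 194 [ 206  180   98   42 2962]
cap in tool xy, r [ 0.0007 -0.0007  0.0301] [-0.0007 -0.0007] 0.00029
pos [0.4893 0.1689 0.0462] tool ang 3.318874771889056 R z [ 2.e-03 -2.e-04 -1.e+00] cap centre [0.4901 0.1684 0.0462] joints [ 0.4   0.43 -0.96  1.88  0.41  1.04  1.02]
shift to mouth (units) [ 0.31834167 -2.78679443] rot units to 2.41 -0.8679114755859723
```

```bash

python3 -m inch '{"translation":[[0,0,0.4],[0,0,0.8],[0,0,1],[0,0,1]],"rot":[[0,0,0],[0,0,0],[0,0,0],[0,0,0]],"jaw":[0,0,0,0]}' | grep -E "pos|width"
python3 -m inch '{"translation":[[0,-0.2,0.1],[0,-0.5,0.2],[0.05,-0.8,0.25],[0.1,-0.95,0.25]],"rot":[[0,0,-0.1],[0,0,-0.2],[0,0,-0.3],[0,0,-0.3]],"jaw":[0,0,0,0]}' | grep -E "pos|width"
python3 -m inch '{"translation":[[0.05,-0.3,0],[0.1,-0.6,0],[0.1,-0.9,0],[0.1,-0.95,0]],"rot":[[0,0,-0.1],[0,0,-0.2],[0,0,-0.3],[0,0,-0.3]],"jaw":[0,0,0,0]}'| grep -E "pos|width"
python3 -m inch '{"translation":[[0.05,-0.3,0],[0.1,-0.6,0],[0.1,-0.8,0],[0.1,-0.8,0],[0.1,-0.8,0]],"rot":[[0,0,-0.1],[0,0,-0.2],[0,0,-0.25],[0,0,-0.25],[0,0,-0.25]],"jaw":[0,0,0,0,0]}'| grep -E "pos|width"
cat > st.py <<'E'
from h import *
import sys
s=r.read_state();p=np.array(s["ee_pos"]);R=Ro.from_quat(s["eef_rot"]).as_matrix();a=np.arctan2(R[1,0],R[0,0])%(2*np.pi)
off=R@[0,-.0003,0];m=np.array([.5219,-.1103]);ta=float(sys.argv[1]) if len(sys.argv)>1 else 2.41
print("t",round(s["time"],2),"pos",p.round(4),"cap rel mouth mm",((p+off)[:2]-m).round(4)*1e3,"ang",a.round(4),"w",round(s["width"],4),"F",np.round(s["ft_force"],1),"T",np.round(s["torque"],2))
w=np.cross(R[:,2],[0,0,-1]);print("shift",((m-(p+off)[:2])*10).round(3),"rot",(w[:2]/np.radians(60)).round(4),round((ta-a)/np.radians(60),3),"j7",round(s["joint_positions"][6],2))
E
python3 st.py
```

```text
ee_pos: [0.4901, 0.1693, 0.1477]
width: 0.0141
ee_pos: [0.5, 0.0712, 0.1717]
width: 0.0136
ee_pos: [0.5095, -0.0275, 0.1698]
width: 0.0139
ee_pos: [0.5193, -0.1064, 0.1692]
width: 0.0136
t 14.1 pos [ 0.5193 -0.1064  0.1692] cap rel mouth mm [-2.8  3.7] ang 2.4227 w 0.0136 F [-0.2 -0.1 -1. ] T [ 0.1  -0.2   0.04]
shift [ 0.028 -0.037] rot [ 0.0027 -0.0022] -0.012 j7 0.83
```

```bash

python3 -m inch '{"translation":[[0.02,-0.03,-0.15],[0.03,-0.04,-0.35],[0.03,-0.04,-0.44],[0.03,-0.04,-0.44],[0.03,-0.04,-0.44]],"rot":[[0.003,-0.002,-0.01],[0.003,-0.002,-0.01],[0.003,-0.002,-0.01],[0.003,-0.002,-0.01],[0.003,-0.002,-0.01]],"jaw":[0,0,0,0,0]}' | grep -E "width"
python3 st.py
```

```text
width: 0.0139
t 14.6 pos [ 0.5225 -0.1097  0.1253] cap rel mouth mm [0.4 0.3] ang 2.4134 w 0.0139 F [-0.5  0.1 -0.6] T [ 0.03 -0.17  0.01]
shift [-0.004 -0.003] rot [-0.0006 -0.0001] -0.003 j7 0.8
```

```bash

python3 -m inch '{"translation":[[-0.004,-0.003,-0.03],[-0.004,-0.003,-0.06],[-0.004,-0.003,-0.08],[-0.004,-0.003,-0.08]],"rot":[[0,0,0],[0,0,0],[0,0,0],[0,0,0]],"jaw":[0,0,0,0]}' | grep -E "none"
python3 st.py
python3 -m inch '{"translation":[[0,0,-0.01],[0,0,-0.02],[0,0,-0.02]],"rot":[[0,0,0],[0,0,0],[0,0,0]],"jaw":[0,0,0]}' | grep -E "none"
python3 st.py
```

```text
t 15.0 pos [ 0.5219 -0.1101  0.1171] cap rel mouth mm [-0.2 -0. ] ang 2.4134 w 0.0136 F [-0.1 -0.6 -1.1] T [ 0.03 -0.13  0.  ]
shift [0.002 0.   ] rot [-0.0006 -0.0004] -0.003 j7 0.8
t 15.3 pos [ 0.5219 -0.1101  0.115 ] cap rel mouth mm [-0.2  0. ] ang 2.4134 w 0.0139 F [ 0.5  0.6 -1.6] T [ 0.06 -0.21  0.03]
shift [ 0.002 -0.   ] rot [-0.0006 -0.0005] -0.003 j7 0.8
```

```bash

python3 -m inch '{"translation":[[0,0,-0.01],[0,0,-0.02],[0,0,-0.02]],"rot":[[0,0,0],[0,0,0],[0,0,0]],"jaw":[0,0,0]}' | grep -E "none"
python3 st.py
python3 -m inch '{"translation":[[0,0,-0.01],[0,0,-0.02],[0,0,-0.02]],"rot":[[0,0,0],[0,0,0],[0,0,0]],"jaw":[0,0,0]}' | grep -E "none"
python3 st.py
```

```text
t 15.6 pos [ 0.5218 -0.1101  0.1129] cap rel mouth mm [-0.3  0. ] ang 2.4134 w 0.0138 F [ 0.2 -0.1 -0.6] T [ 0.04 -0.18  0.  ]
shift [ 0.003 -0.   ] rot [-0.0007 -0.0007] -0.003 j7 0.79
t 15.9 pos [ 0.5217 -0.1101  0.1107] cap rel mouth mm [-0.4  0. ] ang 2.4135 w 0.0137 F [-0.3  0.3 -1. ] T [ 0.06 -0.12  0.02]
shift [ 0.004 -0.   ] rot [-0.0008 -0.001 ] -0.003 j7 0.79
```

```bash

python3 -m inch '{"translation":[[0.003,0,-0.01],[0.003,0,-0.02],[0.003,0,-0.02]],"rot":[[0,0,0],[0,0,0],[0,0,0]],"jaw":[0,0,0]}' | grep -E "none"
python3 st.py
python3 -m inch '{"translation":[[0.003,0,-0.01],[0.003,0,-0.02],[0.003,0,-0.02]],"rot":[[0,0,0],[0,0,0],[0,0,0]],"jaw":[0,0,0]}' | grep -E "none"
python3 st.py
```

```text
t 16.2 pos [ 0.5219 -0.1101  0.1085] cap rel mouth mm [-0.2  0. ] ang 2.4134 w 0.0136 F [-0.2 -0.7 -1.5] T [ 0.03 -0.15  0.  ]
shift [ 0.002 -0.   ] rot [-0.0009 -0.0012] -0.003 j7 0.79
t 16.5 pos [ 0.5221 -0.11    0.1064] cap rel mouth mm [0.  0.1] ang 2.4135 w 0.0142 F [ 0.7  0.1 -2.3] T [ 0.05 -0.15  0.02]
shift [-0.    -0.001] rot [-0.0009 -0.0014] -0.003 j7 0.79
```

```bash

python3 -m inch '{"translation":[[0,0,-0.01],[0,0,-0.02],[0,0,-0.02]],"rot":[[0,0,0],[0,0,0],[0,0,0]],"jaw":[0,0,0]}' | grep -E "none"
python3 st.py
python3 -m inch '{"translation":[[0,0,-0.01],[0,0,-0.02],[0,0,-0.02]],"rot":[[0,0,0],[0,0,0],[0,0,0]],"jaw":[0,0,0]}' | grep -E "none"
python3 st.py
```

```text
t 16.8 pos [ 0.5222 -0.11    0.1044] cap rel mouth mm [0.1 0. ] ang 2.4134 w 0.0138 F [-0.7  0.4  1.5] T [ 0.01 -0.05  0.01]
shift [-0.001 -0.   ] rot [-0.0009 -0.0012] -0.003 j7 0.79
t 17.1 pos [ 0.5222 -0.11    0.1025] cap rel mouth mm [0.1 0. ] ang 2.4134 w 0.0138 F [-1.6  0.3  3.3] T [0.1  0.28 0.01]
shift [-0.001 -0.   ] rot [-0.0008 -0.0012] -0.003 j7 0.79
```

Force rises at about 1.3 N/mm from TCP z = 0.1058. That is the spring, so the lugs are through the slots. Now I press to TCP z of about 0.0975 (8 mm).

```bash

python3 -m inch '{"translation":[[0,0,-0.02],[0,0,-0.035],[0,0,-0.035]],"rot":[[0,0,0],[0,0,0],[0,0,0]],"jaw":[0,0,0]}' | grep -E "none"
python3 st.py
python3 -m inch '{"translation":[[0,0,-0.01],[0,0,-0.018],[0,0,-0.018]],"rot":[[0,0,0],[0,0,0],[0,0,0]],"jaw":[0,0,0]}' | grep -E "none"
python3 st.py 1.50
```

```text
t 17.4 pos [ 0.5223 -0.11    0.0993] cap rel mouth mm [0.2 0. ] ang 2.4135 w 0.014 F [-3.2  0.3  8.5] T [ 0.14  0.66 -0.02]
shift [-0.002 -0.   ] rot [-0.0006 -0.0011] -0.003 j7 0.78
t 17.7 pos [ 0.5223 -0.1101  0.0979] cap rel mouth mm [0.2 0. ] ang 2.4135 w 0.0137 F [-4.4  0.2 10.4] T [ 0.18  0.93 -0.01]
shift [-0.002 -0.   ] rot [-0.0003 -0.0012] -0.872 j7 0.78
```

```bash

python3 -m inch '{"translation":[[-0.003,0,-0.004],[-0.003,0,-0.004],[-0.003,0,-0.004],[-0.003,0,-0.004]],"rot":[[0,0,-0.03],[0,0,-0.06],[0,0,-0.1],[0,0,-0.1]],"jaw":[0,0,0,0]}' | grep -E "none"
python3 st.py 1.50
python3 -m inch '{"translation":[[-0.003,0,0],[-0.003,0,0],[-0.003,0,0],[-0.003,0,0]],"rot":[[0,0,-0.05],[0,0,-0.1],[0,0,-0.15],[0,0,-0.15]],"jaw":[0,0,0,0]}' | grep -E "none"
python3 st.py 1.50
```

```text
t 18.1 pos [ 0.5229 -0.1102  0.0984] cap rel mouth mm [ 0.8 -0.1] ang 2.3073 w 0.0134 F [-1.9  0.4 10.6] T [ 0.07  0.23 -0.01]
shift [-0.008  0.001] rot [0.0002 0.0007] -0.771 j7 0.68
t 18.5 pos [ 0.5234 -0.1102  0.099 ] cap rel mouth mm [ 1.2 -0.1] ang 2.1484 w 0.0137 F [-0.5  0.6  6.6] T [ 0.    0.03 -0.04]
shift [-0.012  0.001] rot [0.0007 0.0022] -0.619 j7 0.53
```

```bash

python3 -m inch '{"translation":[[-0.006,0,-0.01],[-0.012,0,-0.015],[-0.012,0,-0.015],[-0.012,0,-0.015]],"rot":[[0,0.001,0],[0.001,0.002,-0.05],[0.001,0.002,-0.1],[0.001,0.002,-0.1]],"jaw":[0,0,0,0]}' | grep -E "none"
python3 st.py 1.50
python3 -m inch '{"translation":[[-0.005,0,-0.003],[-0.005,0,-0.006],[-0.005,0,-0.006],[-0.005,0,-0.006]],"rot":[[0,0,-0.05],[0,0.001,-0.1],[0,0.001,-0.15],[0,0.001,-0.15]],"jaw":[0,0,0,0]}' | grep -E "none"
python3 st.py 1.50
```

```text
t 18.9 pos [ 0.5233 -0.1103  0.0985] cap rel mouth mm [ 1.1 -0.1] ang 2.0419 w 0.0136 F [-0.5 -0.2  9.3] T [ 0.07  0.02 -0.05]
shift [-0.011  0.001] rot [0.0004 0.0026] -0.517 j7 0.43
t 19.3 pos [ 0.5236 -0.1103  0.0987] cap rel mouth mm [ 1.4 -0. ] ang 1.883 w 0.0139 F [-1.6  1.2  8.2] T [0.16 0.35 0.02]
shift [-0.014  0.   ] rot [0.0011 0.0031] -0.366 j7 0.28
```

```bash

python3 -m inch '{"translation":[[-0.004,0,-0.004],[-0.008,0,-0.008],[-0.008,0,-0.008],[-0.008,0,-0.008]],"rot":[[0,0.001,-0.05],[0.001,0.002,-0.1],[0.001,0.003,-0.15],[0.001,0.003,-0.15]],"jaw":[0,0,0,0]}' | grep -E "none"
python3 st.py 1.50
python3 -m inch '{"translation":[[-0.004,0,-0.002],[-0.004,0,-0.004],[-0.004,0,-0.004],[-0.004,0,-0.004]],"rot":[[0,0,-0.05],[0,0.001,-0.1],[0,0.001,-0.12],[0,0.001,-0.12]],"jaw":[0,0,0,0]}' | grep -E "none"
python3 st.py 1.50
```

```text
t 19.7 pos [ 0.5236 -0.1101  0.0987] cap rel mouth mm [1.4 0.2] ang 1.7244 w 0.0137 F [-1.7  0.3  7.5] T [ 0.19  0.23 -0.02]
shift [-0.014 -0.002] rot [0.0007 0.0016] -0.214 j7 0.12
t 20.1 pos [ 0.5236 -0.1098  0.0989] cap rel mouth mm [1.4 0.5] ang 1.5983 w 0.0131 F [-3.8  1.4  9.5] T [0.26 0.67 0.14]
shift [-0.014 -0.005] rot [0.0009 0.0011] -0.094 j7 0.0
```

```bash

python3 -m inch '{"translation":[[-0.006,-0.003,-0.01],[-0.012,-0.005,-0.015],[-0.012,-0.005,-0.015]],"rot":[[0,0,-0.01],[0,0.001,-0.03],[0,0.001,-0.03]],"jaw":[0,0,0]}' | grep -E "none"
python3 st.py 1.50
python3 -m inch '{"translation":[[-0.004,-0.003,0],[-0.006,-0.003,-0.003],[-0.006,-0.003,-0.003]],"rot":[[0,0,-0.01],[0,0.001,-0.03],[0,0.001,-0.03]],"jaw":[0,0,0]}' | grep -E "none"
python3 st.py 1.50
```

```text
t 20.4 pos [ 0.5232 -0.1098  0.0985] cap rel mouth mm [1.  0.5] ang 1.5669 w 0.0136 F [-3.2  1.1 12.5] T [0.44 0.56 0.15]
shift [-0.01  -0.005] rot [0.001  0.0017] -0.064 j7 -0.03
t 20.7 pos [ 0.5227 -0.1097  0.0988] cap rel mouth mm [0.5 0.6] ang 1.5355 w 0.0139 F [-4.2  2.1 10.1] T [0.35 0.99 0.23]
shift [-0.005 -0.006] rot [0.0011 0.0007] -0.034 j7 -0.06
```

```bash

python3 -m inch '{"translation":[[0,0,-0.003],[0,0,-0.005],[0,0,-0.005]],"rot":[[0,0,-0.01],[0,0,-0.02],[0,0,-0.02]],"jaw":[0,0,0]}' | grep -E "none"
python3 st.py 1.50
python3 -m inch '{"translation":[[0,0,-0.003],[0,0,-0.005],[0,0,-0.005]],"rot":[[0,0,-0.01],[0,0,-0.02],[0,0,-0.02]],"jaw":[0,0,0]}' | grep -E "none"
python3 st.py 1.50
```

```text
t 21.0 pos [ 0.5224 -0.1096  0.0988] cap rel mouth mm [0.2 0.8] ang 1.5149 w 0.014 F [-5.5  1.1 10.7] T [0.23 1.25 0.38]
shift [-0.002 -0.008] rot [0.0015 0.0001] -0.014 j7 -0.08
t 21.3 pos [ 0.5223 -0.1095  0.0988] cap rel mouth mm [0.1 0.8] ang 1.4945 w 0.0136 F [-5.6  0.7 10.6] T [0.11 1.14 0.5 ]
shift [-0.001 -0.008] rot [ 0.0021 -0.0002] 0.005 j7 -0.1
```

Turning torque is climbing steadily to 0.5 N m, well above the 0.1 of free turning, so the cap is at the stop. Next I let it up slowly and watch the force.

```bash

python3 -m inch '{"translation":[[0,0,0.005],[0,0,0.01],[0,0,0.015],[0,0,0.015]],"rot":[[0,0,0],[0,0,0],[0,0,0],[0,0,0]],"jaw":[0,0,0,0]}' | grep -E "none"
python3 st.py 1.50
python3 -m inch '{"translation":[[0,0,0.005],[0,0,0.01],[0,0,0.01]],"rot":[[0,0,0],[0,0,0],[0,0,0]],"jaw":[0,0,0]}' | grep -E "none"
python3 st.py 1.50
```

```text
t 21.7 pos [ 0.5221 -0.1095  0.0999] cap rel mouth mm [-0.1  0.8] ang 1.4946 w 0.014 F [ 1.8  0.2 -4.9] T [-0.04 -0.32  0.45]
shift [ 0.001 -0.008] rot [ 0.0019 -0.0006] 0.005 j7 -0.1
t 22.0 pos [ 0.5221 -0.1095  0.1009] cap rel mouth mm [-0.1  0.9] ang 1.4947 w 0.0137 F [ 2.1 -1.1 -4.6] T [-0.07 -0.48  0.51]
shift [ 0.001 -0.009] rot [ 0.0019 -0.0007] 0.005 j7 -0.1
```

The upward resistance could be friction at the stop from my turning torque, or the lip. I'll relax the torque a little and watch.

```bash

python3 -m inch '{"translation":[[0,0,0],[0,0,0],[0,0,0]],"rot":[[0,0,0.015],[0,0,0.03],[0,0,0.03]],"jaw":[0,0,0]}' | grep -E "none"
python3 st.py 1.50
python3 -m inch '{"translation":[[0,0,0],[0,0,0],[0,0,0]],"rot":[[0,0,0.015],[0,0,0.03],[0,0,0.03]],"jaw":[0,0,0]}' | grep -E "none"
python3 st.py 1.50
```

```text
t 22.3 pos [ 0.5222 -0.1095  0.1014] cap rel mouth mm [-0.   0.8] ang 1.5266 w 0.0136 F [-2.3  0.2  2.4] T [0.11 0.32 0.08]
shift [ 0.    -0.008] rot [ 0.002  -0.0005] -0.025 j7 -0.07
t 22.6 pos [ 0.5224 -0.1096  0.1018] cap rel mouth mm [0.2 0.7] ang 1.5586 w 0.0136 F [-1.9 -0.7  5.1] T [0.08 0.44 0.02]
shift [-0.002 -0.007] rot [0.0022 0.0001] -0.056 j7 -0.04
```

```bash

python3 -m inch '{"translation":[[0,0,0.005],[0,0,0.01],[0,0,0.01]],"rot":[[0,0,0],[0,0,0],[0,0,0]],"jaw":[0,0,0]}' | grep -E "none"
python3 st.py 1.50
python3 -m inch '{"translation":[[0,0,0],[0,0,0],[0,0,0]],"rot":[[0,0,0.02],[0,0,0.04],[0,0,0.04]],"jaw":[0,0,0]}' | grep -E "none"
python3 st.py 1.50
```

```text
t 22.9 pos [ 0.5223 -0.1096  0.1021] cap rel mouth mm [0.1 0.7] ang 1.5585 w 0.0136 F [ 3.1 -0.5 -8. ] T [-0.04 -0.86 -0.01]
shift [-0.001 -0.007] rot [ 0.0018 -0.0001] -0.056 j7 -0.03
t 23.2 pos [ 0.5221 -0.1097  0.102 ] cap rel mouth mm [-0.1  0.6] ang 1.6013 w 0.0141 F [ 0.2 -0.8 -2.8] T [-0.03 -0.18 -0.15]
shift [ 0.001 -0.006] rot [ 0.0017 -0.0004] -0.097 j7 0.01
```

The cap holds hard against lifting at TCP z = 0.102, 3 mm above the under-lip level, and resists turning back: it is locked in its notches. Now I relax, release and withdraw.

```bash

python3 -m inch '{"translation":[[0,0,-0.003],[0,0,-0.005],[0,0,-0.005]],"rot":[[0,0,-0.02],[0,0,-0.04],[0,0,-0.04]],"jaw":[0,0,0]}' | grep -E "none"
python3 st.py 1.50
python3 -m inch '{"translation":[[0,0,0],[0,0,0],[0,0,0],[0,0,0],[0,0,0]],"rot":[[0,0,0],[0,0,0],[0,0,0],[0,0,0],[0,0,0]],"jaw":[20,30,40,40,40]}' | grep -E "none"
python3 st.py 1.50
python3 -m inch '{"translation":[[0,0,0.2],[0,0,0.5],[0,0,0.9],[0,0,0.9],[0,0,0.9]],"rot":[[0,0,0],[0,0,0],[0,0,0],[0,0,0],[0,0,0]],"jaw":[40,40,40,40,40]}' | grep -E "none"
python3 st.py 1.50
```

```text
t 23.5 pos [ 0.5223 -0.1096  0.102 ] cap rel mouth mm [0.1 0.7] ang 1.5583 w 0.0137 F [-2.4  0.   3.4] T [0.05 0.28 0.03]
shift [-0.001 -0.007] rot [ 0.002  -0.0001] -0.056 j7 -0.04
t 24.0 pos [ 0.5223 -0.1096  0.1019] cap rel mouth mm [0.1 0.7] ang 1.5582 w 0.0386 F [-0.8 -0.9  0.2] T [-0.06 -0.14  0.03]
shift [-0.001 -0.007] rot [ 0.0019 -0.0001] -0.056 j7 -0.04
t 24.5 pos [ 0.5228 -0.1098  0.1926] cap rel mouth mm [0.6 0.5] ang 1.5582 w 0.0401 F [-0.4  0.3 -0.5] T [-0.03 -0.11  0.01]
shift [-0.006 -0.005] rot [0.0027 0.0015] -0.056 j7 0.01
```

```bash

python3 -m inch '{"translation":[[0,-0.2,0.3],[0,-0.4,0.6],[0,-0.6,0.9],[0,-0.6,0.9],[0,-0.6,0.9]],"rot":[[0,0,0],[0,0,0],[0,0,0],[0,0,0],[0,0,0]],"jaw":[40,40,40,40,40]}' | grep -E "pos"
python3 - <<'E'
from h import *
s=r.read_state();w=eyes.camera("wrist");a=eyes.camera("scene");b=eyes.camera("side")
W=P("wrist",s);X=[.522,-.110,.08];pw=proj(W,X);print(pw)
f=lambda im,p,k:cv2.resize(im[max(int(p[1]-15*k),0):int(p[1]+15*k),int(p[0]-20*k):int(p[0]+20*k)],(400,300),interpolation=cv2.INTER_CUBIC)
cv2.imwrite("pics/fin.png",np.vstack([np.hstack([f(a,proj(P("scene"),X),2),f(b,proj(P("side"),X),2)]),np.hstack([f(w,pw,3),cv2.resize(a,(400,300))])]))
p0=cv2.imread("pics/scene0.png");d=cv2.absdiff(a,p0).max(2)
for n,(x,y) in dict(drop=(228,250),box=(268,201),cas=(379,251),pot=(174,162),org=(290,246),red1=(302,197),red2=(333,200)).items(): print(n,"mean change",d[y-8:y+8,x-8:x+8].mean().round(1))
E
```

```text
ee_pos: [0.5226, -0.1699, 0.2815]
[253.22674862 115.73903128]
drop mean change 5.9
box mean change 5.8
cas mean change 6.5
pot mean change 14.5
org mean change 6.1
red1 mean change 7.3
red2 mean change 8.1
```

View pics/fin.png

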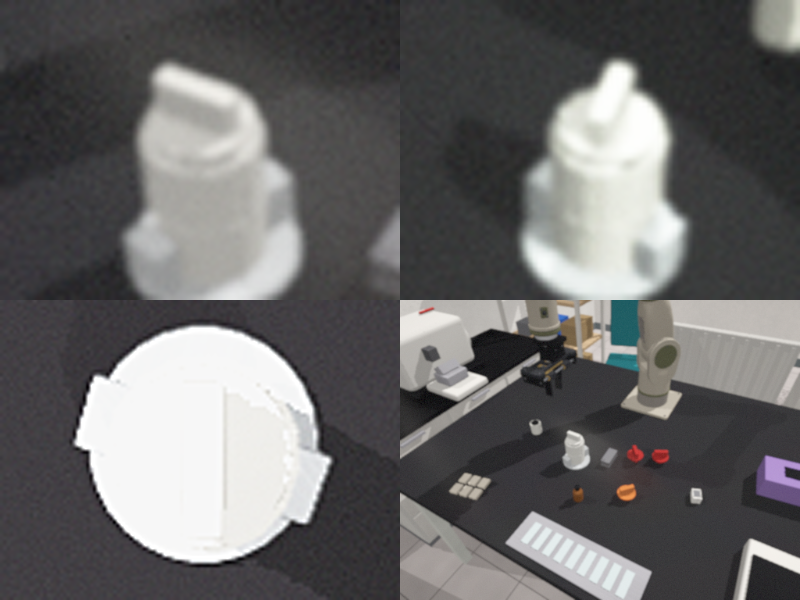

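The final views show the cap seated level in the canister with its bar along world y, and nothing else has moved. The pot's change is the arm's shadow. I'll hand in.

```bash
python3 -c "
from bench import r
print(r.close_job(), r.read_state()['time'])"
```

```text
the job is handed in; nothing more can be done
the job is handed in; nothing more can be done
```

The canister is closed and handed in. I gripped the white cap by its bar, lowered its lugs through the slots, pressed it down about 8 mm against the spring, and turned it clockwise to the stop. I then let it spring up and released it, by about 25 s on the robot's clock.

**Lock checks**
- **Lifting:** before release, the cap held hard against lifting, with −8 N within 0.3 mm. That was 3 mm above the level under the lip, as expected for the notches.
- **Turning back:** it resisted turning back, at −0.15 N m.
- **Last view:** it shows the cap seated level with the gripper clear, and the bystanders and look-alikes in place.

**Forces:** the highest wrist readings while the cap and canister were in contact were about 13 N pressing and 0.5 N m turning.

**What failed or disagreed**
- **First grasp:** it closed on air, because the fingertips are about 12.5 mm behind the reported TCP, not 11 mm ahead. I found this by touching the bar's top, which reached 24 N with the cap on the bench, and corrected for it.
- **Rim height:** the cameras gave 0.103–0.105 m, but the spring contact implied about 0.100 m.
- **Stop angle:** the tool came to rest at 1.56 rad, against 1.50 expected from the pictures. Slot play or twist in the grip could account for this.
- **Letting up:** the first attempt met resistance, which looked like friction from my turning torque. Relaxing that torque let the cap rise.

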